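# Shake, draw and present the dust extractor's filter

### The arm

A 7-joint arm with a two-finger parallel gripper is mounted at the origin on the work surface. World frame = base frame: x ahead of the robot, y to its left, z up, the work surface at z = 0. Lengths are in m, angles in rad, forces in N, time in s.
With the tool pointing down it reaches from about 0.4 to 0.85 m from the base axis. Payload 4.5 kg.
Tool frame: the origin (TCP) lies on the centre line of the jaws, within the pads' length; the fingertips stand ahead of it and the grasp point (between the pads) lies 3 mm ahead of it (r.finger_overhang is the z of the fingertips in the tool frame, in m); z points along the fingers, y is the direction in which the jaws open and shut (so a half turn about z gives the same grasp; the last joint's range is limited). The gripper opens to 88 mm and grips with 3 to 60 N. Pads are 18 mm wide; open, the fingers measure 123 mm over their backs; the gripper's body (75 mm by 187 mm) begins 45 mm behind the grasp point.
Start: joints at [-1.189, 0.689, -0.195, 1.565, 0.157, 0.902, -0.215], TCP at [0.213, 0.588, 0.261] pointing down, gripper open.
Joint ranges: [-3.01, 3.01], [-0.46, 2.08], [-1.47, 1.51], [0.13, 2.56], [-1, 4.14], [0.04, 2.09], [-2.66, 2.66]. Speed limits (rad/s): [2.57, 2.57, 3.14, 3.14, 3.14, 3.14, 3.14].

### API

Orientations are given as a unit quaternion [x, y, z, w].
In Python, from plant import get_state, snapshot, camera_model, workorder, boxes_of, mark_of, r gives the robot as it stands.
- The arm moves only by the tool jog_arm, never from a script. Its argument "rows" is a list of rows, each a list of 2 entries, a list of its own where there are three numbers: the shift along the tool's x, y, z normalised to -1 to 1, where 1 is 75 cm, then the turn about the tool's z normalised to -1 to 1, where 1 is 2 rad. A call has 1 to 20 rows; each row is the pose to reach, as a shift and turn from the pose commanded when the call began, along the tool's axes at that moment; what a row does not reach only later rows make up. A row lasts 1/12 s, in which the tool goes at most 41.7 mm and 7.16 degrees, less where a joint would pass 70% of its speed; a pose out of reach is approached as far as the arm can. A call with a number of a shift or a turn outside -1 to 1 is refused whole. A call with a gripper value outside its range is refused whole. "gripper" is the finger opening in mm, from 0 to 88.1, set as the call begins (left out, the last holds). The fingers move at their own pace and stop on an object; "newtons" is the grip in N (left out, the last holds). Time passes only in rows, so rows that repeat a pose let the fingers close. It gives the time, the measured TCP pose, the force and the opening at its end, in the units of the state.
- get_state(): the state, without advancing time (a new reading comes with each control period).
- snapshot(name): name is "side" or "top"; returns the picture (420x560x3 uint8, red, green, blue); there is no depth.
- camera_model(name): a dict with "mtx" (3x3 intrinsics, pixels), "extrinsics" (4x4, takes a point from camera to world coordinates). Camera axes: x right, y up, looking along -z (the intrinsics and any distortion apply to the point x, -y, -z); pixel columns grow to the right and rows downward; lengths in m; the calibration is good to about 2 mm. A picture is of the moment at which its call begins. camera_model takes no time and is no camera call.
- workorder.finish_job(): hands the job in, once; it reports no verdict.
Trained networks look in the newest picture that a camera, given by its name, has taken for a name from the list of things; names that differ only in an ending like _2 or _b are one class to them, and where a whole thing is asked for, a point or a joint stands for the part that bears it (a point fixed in the world has none). Each returns a list of dicts, best first, with "p" (0 to 1); they miss things now and then, are a little off and sometimes report something else, mostly with a low value. They report only what shows in the picture. A call takes as long as a camera call. They do not tell look-alikes from the thing itself.
- boxes_of(thing, camera): "rect" ([left, top, right, bottom] in pixels, round what is visible of it).
- mark_of(thing, camera): "pixel" ([row, column] in pixels: a listed point, or the origin of a listed thing).
The state is a dict: "clock": time; "q": joint angles; "qd": joint speeds; "joint_torque": joint torques, N m; "tool_pos": TCP position; "eef_rot": TCP orientation; "contact_force": force on the tool from outside, world axes, zero at the start; "moment": the same for the moment, N m; "opening": opening from 0.0 (shut) to 1.0 (fully open).
Only numpy, scipy, OpenCV 4.12 (cv2) and the standard library are available. Lean on these libraries where they do the work, as an engineer would, in place of code of your own. Each camera call takes 0.05 s, during which the arm holds its last target.

### The job

Check the filter of the little grey dust extractor on the carving bench: first pull the red shaker knob on its top straight up to its stop and let it spring back home, to knock the dust off. Then swing the white cover flap up and back until it stands upright or beyond, leave it open, and draw the orange filter plate straight up out of its slot. Finish while still holding the plate in the gripper, upright and still over the middle of the aluminium sweeps tray, its lower edge about 10 cm above the bench and touching nothing, without disturbing the wax block, pendant, ring and amber jar that lie about.

Things in the scene. Friction and masses are not known exactly. Their poses are not given: they have to be found in the camera images.
- extractor_top (a point): Centre of the top face (130 mm above the bench) of the extractor; axes as for the extractor. From here the shaker knob stands at x +30, y +60 mm; the well with the filter is centred at x 0, y -35 mm and measures 112 (x) x 100 mm (y) inside.
- shaker_grip (a point): Centre of the red shaker knob's round head on the extractor's top: head 29 mm in diameter, 18 mm tall, its centre 31 mm above the top face, on a 12 mm steel stem. It pulls straight up. At home its top stands 40 mm above the top face, beside the filter: lift the plate over it.
- shaker (a joint): How far the shaker knob is pulled up, m: 0 home, 0.025 at its stop. A spring pulls it home (about 2.4 N at first, 8.4 N at the stop); it returns by itself when let go.
- flap_handle (a point): Centre of the white flap's black handle bar: round, 14 mm thick, 30 mm long along the extractor's y, on one 10 mm stalk in its middle, 32 mm above the flap's upper face. Flap 134 (x) x 112 (y) x 8 mm; the bar is 19 mm from its free front edge. The bar can be pinched from above on its two flat ends and turns between the fingers.
- flap_hinge (a point): Point on the flap's hinge axis, at mid-width, at the back of the flap; the axis runs along the extractor's y. With the flap shut the handle's centre lies 115 mm in front of it (towards -x of the extractor) and 40 mm above it.
- flap (a joint): Opening of the flap, rad: 0 shut (lying on the extractor's top), 1.57 upright, 1.9 fully back at its stop. The free front edge swings up and back. Stiff hinge (0.13 N m): it stays where it is left.
- filter_grip (a point): Centre of the filter plate's grip tab, hidden under the shut flap. The tab, 40 (x) x 12 (y) x 38 mm tall, stands on the middle of the plate's top edge. Seated, this point is 26 mm below the extractor's top face, 34 mm above the slot's blocks, with 44 mm free beside the tab on each side; it is 89 mm above the plate's lower edge.
- tray_mid (a point): Middle of the inner floor (4 mm above the bench) of the bare aluminium sweeps tray, 180 x 160 mm, 28 mm high, fixed on the bench, with a few scraps of brass in it.
- filter: Orange filter plate with grey-white pleats, 104 (x) x 14 (y) x 70 mm tall plus tab, 0.1 to 0.2 kg, upright in a slot along the extractor's x with 2 mm play each side. Origin in the middle of its lower edge, z up along the plate. It comes straight up and is clear of the box after 115 mm.
- extractor: Dust extractor: grey box 220 (x) x 200 (y) x 130 mm high, fixed to the bench, turned up to 0.3 rad about the vertical. Origin on the bench under its centre; x points from its grilled front to the flap's hinge at the back, y to its left (side with a hose stub), z up.
- tray: The sweeps tray; origin on the bench under its centre.
- ring_blank: brass ring blank, 28 mm across, 10 mm tall, lying in the sweeps tray (bystander; origin under its centre)
- wax_block: cream carving-wax block 50 x 90 x 30 mm lying in front of the extractor (bystander; origin under its centre)
- pendant: small carved cream wax pendant, 48 mm across, 16 mm tall, lying in front of the tray (bystander; origin under its centre)
- polish_jar: amber jar with black cap, 56 mm across, 60 mm tall, standing on the left (bystander; origin under its centre)
Mind the look-alikes: they are no part of the job. Of the things that look like the tray, take the one that is farthest from the robot's base at the start.

How it is judged:
On the way, in this order (a step that is already met when the one before it is completed fails the run):
1. the shaker knob is pulled up to its stop (value of joint shaker above 0.022 m), for 0.1 s.
2. the shaker knob has sprung back home (value of joint shaker below 0.004 m), for 0.1 s.
3. the cover flap stands open (value of joint flap above 1.35 rad), for 0.2 s.
4. the filter plate is drawn up out of the extractor in the gripper (z of filter_grip in the frame of extractor above 0.21 m and contact force between the fingers and filter above 0.5 N), for 0.2 s.
At the end, for the whole second after the job is handed in: The gripper holds the filter plate upright (within 15 degrees) and still, its tab within 45 mm of the middle of the tray seen from above, its lower edge 60 to 160 mm above the bench, carried by nothing else; the flap stands open (above 1.3 rad) and the knob is home (within 4 mm) (contact force between the fingers and filter above 1 N and contact force between filter and extractor below 0.1 N and contact force between filter and tray below 0.1 N and contact force between filter and ring_blank below 0.1 N and horizontal distance between filter_grip and tray_mid below 0.045 m and height (world z) of filter between 0.06 and 0.16 m and angle between filter's own z axis and vertical below 0.26 rad and linear speed of filter below 0.02 m/s and value of joint flap above 1.3 rad and value of joint shaker below 0.004 m); the arm keeps its last pose, push and grip.
It fails at once if the wax block, pendant, ring or jar is pushed more than 30 mm from its place (distance of any of ring_blank, wax_block, pendant, polish_jar from where it was at the start of the episode above 0.03 m).
It also fails if it takes over 72 s, if anything falls off the work surface, if the arm or the gripper's body presses on something with over 40 N, if the wrist force passes 120 N, or if a joint passes its speed limit or range.

## Working session

There is one attempt and no reset: what is moved stays moved. The work goes in short steps, Python scripts to look and compute and a tool call to move; the robot and the scene stay as the last step left them, time stands still between calls to the robot, and variables do not carry over. Pictures are saved under pics/ and viewed, and the job is handed in when it is done.

Besides the shell and the picture viewer there is one more tool, called after "Call:" as name(argument=value, ...), one argument or row to a line, values as JSON. jog_arm: Moves the arm, as the interface text tells. Scaled input: -1 to 1 covers 75 cm each way for a shift and 2 rad each way for a turn. Its arguments: {"type":"object","properties":{"rows":{"type":"array"},"gripper":{"type":"number"},"newtons":{"type":"number"}},"required":["rows"]}

```bash
mkdir -p pics; ls
python3 - <<'E'
from plant import get_state, snapshot, camera_model, r
import cv2
s=get_state()
for k,v in s.items(): print(k,v)
print(r.finger_overhang)
for n in ['side','top']:
    im=snapshot(n); cv2.imwrite(f'pics/{n}0.png',im[:,:,::-1])
    print(n,camera_model(n))
E
```

```text
pics
clock 0.0
q [-1.18918644  0.68996795 -0.1945179   1.566344    0.15732341  0.90252842
 -0.21510013]
qd [-5.26728112e-04 -3.46253252e-04 -1.75858179e-05 -1.26023487e-03
  3.77848209e-06  5.30762939e-04 -1.20068936e-03]
joint_torque [-8.26262340e-05 -5.27575958e+01 -1.26734544e+00 -1.53431547e+01
 -5.27027913e-02  6.47331937e-03  1.60552081e-04]
tool_pos [0.21286936 0.58699349 0.25992013]
eef_rot [ 1.72979483e-01  9.84924992e-01 -9.22797819e-04 -8.27786571e-05]
contact_force [ 0.46539916 -0.21971994 -0.73491242]
moment [-0.00286213 -0.08471906  0.05755928]
opening 0.9983773154004492
0.022
side {'mtx': array([[430.42102212,   0.        , 279.72009852],
       [  0.        , 430.42102212, 211.71638266],
       [  0.        ,   0.        ,   1.        ]]), 'extrinsics': array([[ 0.69638152,  0.35324498, -0.62471655, -0.29032308],
       [-0.71737957,  0.3674639 , -0.59189259, -0.62060907],
       [ 0.02047769,  0.86034195,  0.5093058 ,  0.73557056],
       [ 0.        ,  0.        ,  0.        ,  1.        ]])}
top {'mtx': array([[410.27045401,   0.        , 278.62248828],
       [  0.        , 410.27045401, 215.21636193],
       [  0.        ,   0.        ,   1.        ]]), 'extrinsics': array([[ 0.01546214,  0.99157079, -0.12864018,  0.29798213],
       [-0.99985121,  0.01631712,  0.00559499,  0.06661373],
       [ 0.00764686,  0.12853453,  0.99167555,  1.30758482],
       [ 0.        ,  0.        ,  0.        ,  1.        ]])}
```

View pics/side0.png

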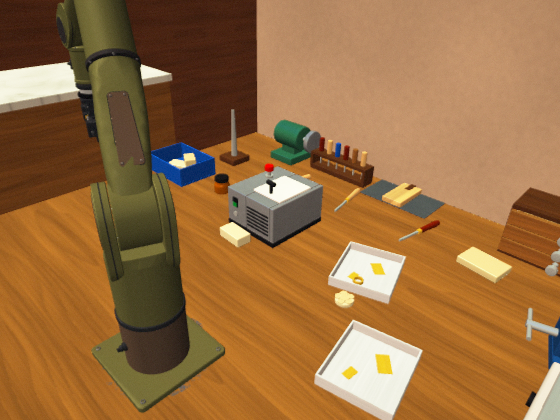

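View pics/top0.png

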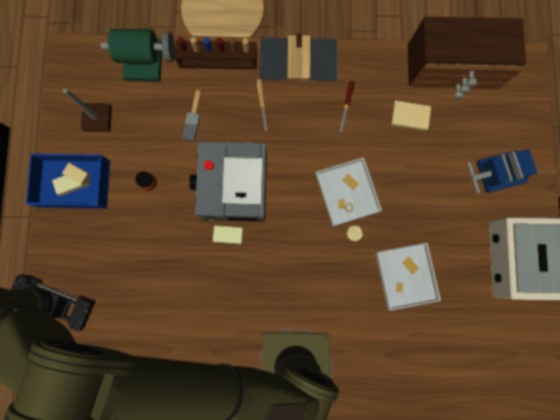

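Run:
```python
from plant import *
for n in ['side','top']:
    for t in ['extractor_top','shaker_grip','flap_handle','flap_hinge','tray_mid','tray','extractor','ring_blank','wax_block','pendant','polish_jar']:
        print(n,t,[( [round(float(x)) for x in d['pixel']],round(d['p'],2)) for d in mark_of(t,n)][:4])
print(get_state()['clock'])
```

```text
side extractor_top [([181, 276], 0.93)]
side shaker_grip [([280, 357], 0.68), ([164, 272], 0.42)]
side flap_handle [([185, 272], 0.75)]
side flap_hinge [([184, 297], 0.94)]
side tray_mid [([367, 368], 0.85), ([276, 368], 0.69)]
side tray [([368, 365], 0.76), ([273, 370], 0.64)]
side extractor [([222, 272], 0.92)]
side ring_blank [([182, 274], 0.54), ([282, 356], 0.49)]
side wax_block [([238, 238], 0.81), ([165, 270], 0.55), ([282, 359], 0.53), ([185, 298], 0.27)]
side pendant [([302, 342], 0.7)]
side polish_jar [([191, 219], 0.67)]
top extractor_top [([176, 229], 0.68)]
top shaker_grip [([236, 228], 0.66), ([167, 211], 0.41)]
top flap_handle [([195, 238], 0.89)]
top flap_hinge [([159, 241], 0.72), ([168, 210], 0.58), ([191, 344], 0.51)]
top tray_mid [([192, 348], 0.89), ([275, 406], 0.87)]
top tray [([192, 347], 0.89), ([276, 406], 0.67)]
top extractor [([187, 232], 0.96)]
top ring_blank [([206, 354], 0.49)]
top wax_block [([234, 226], 0.77)]
top pendant [([234, 352], 0.71)]
top polish_jar [([183, 150], 0.82)]
1.2
```

Candidates: tray at top px (348,192), which has the ring in it, versus a tray at (408,276) nearer the base. Red knob at (209,166), versus the red tool handles at (349,90). Checking in a close crop.

```bash
python3 - <<'E'
import cv2,numpy as np
a=cv2.imread('pics/top0.png')[130:250,180:280]; b=cv2.imread('pics/side0.png')[150:250,220:330]
cv2.imwrite('pics/c_top.png',cv2.resize(a,None,fx=5,fy=5,interpolation=cv2.INTER_CUBIC))
cv2.imwrite('pics/c_side.png',cv2.resize(b,None,fx=6,fy=6,interpolation=cv2.INTER_CUBIC))
E
cat > h.py <<'E'
import numpy as np
from plant import camera_model
CM={n:camera_model(n) for n in ['side','top']}
def proj(n,P):
    P=np.atleast_2d(P);E=CM[n]['extrinsics'];K=CM[n]['mtx']
    c=(P-E[:3,3])@E[:3,:3]
    c=c*[1,-1,-1]; u=c@K.T
    return u[:,:2]/u[:,2:]
def ray(n,col,row):
    E=CM[n]['extrinsics'];K=CM[n]['mtx']
    d=np.linalg.solve(K,[col,row,1])*[1,-1,-1]
    return E[:3,3],E[:3,:3]@d
def atz(n,col,row,z):
    o,d=ray(n,col,row); return o+d*(z-o[2])/d[2]
E
python3 - <<'E'
from h import *
print(atz('top',348,192,.004),atz('side',368,272,.004),atz('top',407,276,.004))
print('knob',atz('top',209,166,.17)); print('ring',atz('top',349,208,.01)); print('handle',atz('top',240,195,.17))
print('jar',atz('top',145,181,.06),'block',atz('top',228,235,.03),'pend',atz('top',355,234,.016))
E
```

```text
[ 0.54642584 -0.16377349  0.004     ] [ 0.54937784 -0.16070046  0.004     ] [ 0.28062241 -0.34822069  0.004     ]
knob [0.58305019 0.2598309  0.17      ]
ring [ 0.49330025 -0.16559005  0.01      ]
handle [0.50107898 0.16967538 0.17      ]
jar [0.55969212 0.47435081 0.06      ] block [0.39892576 0.21625272 0.03      ] pend [ 0.40964615 -0.18295227  0.016     ]
```

View pics/c_top.png

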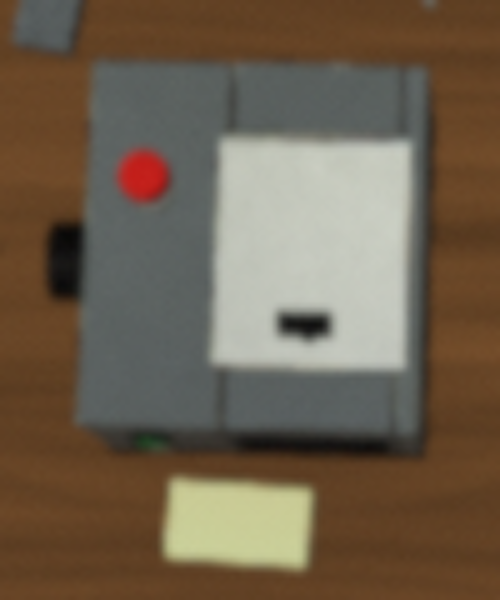

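View pics/c_side.png

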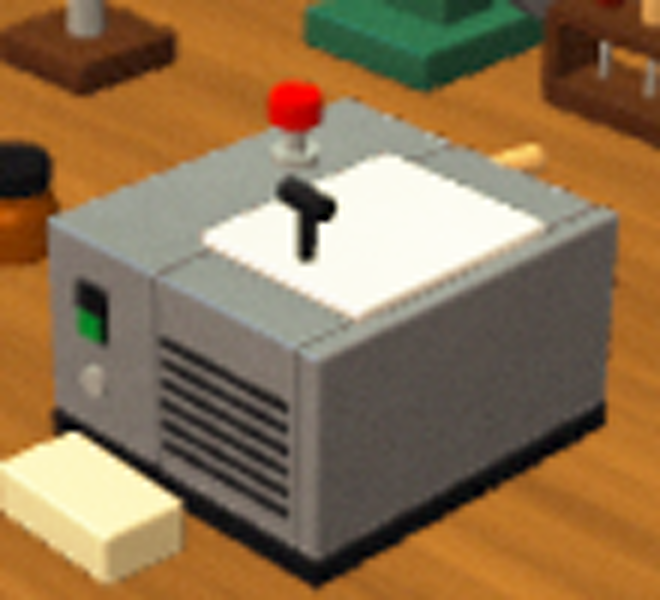

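```bash
cat >> h.py <<'E'
def W(p,L):
    c,s=np.cos(p[2]),np.sin(p[2]); L=np.atleast_2d(L)
    return np.c_[p[0]+c*L[:,0]-s*L[:,1],p[1]+s*L[:,0]+c*L[:,1],L[:,2]]
E
cat > fit.py <<'E'
from h import *
from scipy.optimize import least_squares
O={'top':[((.11,.1,.13),(95,62)),((.11,-.1,.13),(427,68)),((-.11,.1,.13),(77,423)),((-.11,-.1,.13),(424,432)),
 ((.03,.06,.17),(143,176)),((-.048,-.035,.17),(304,323)),((.067,.021,.138),(220,137)),((.067,-.091,.138),(412,140)),((-.067,-.091,.138),(407,370)),((-.067,.021,.138),(210,366))],
'side':[((-.11,.1,.13),(52,220)),((-.11,-.1,.13),(312,358)),((.11,-.1,.13),(616,212)),((.11,.1,.13),(348,98)),((-.11,-.1,0),(316,585)),((.03,.06,.161),(295,105)),((-.048,-.035,.17),(306,200)),((-.067,.021,.138),(203,238)),((-.067,-.091,.138),(357,316)),((.067,-.091,.138),(545,228)),((.067,.021,.138),(390,154))]}
sc={'top':(5,(180,130)),'side':(6,(220,150))}
def res(p,ns):
    o=[]
    for n in ns:
        f,b=sc[n]
        L=np.array([x[0] for x in O[n]]);px=(np.array([x[1] for x in O[n]])+.5)/f-.5+b
        o.append(proj(n,W(p,L))-px)
    return np.vstack(o)
for ns in (['top'],['side'],['top','side']):
    s=least_squares(lambda p:res(p,ns).ravel(),[.55,.2,0],loss='soft_l1')
    print(ns,s.x.round(4)); print(res(s.x,ns).round(1).tolist())
E
python3 fit.py
```

```text
['top'] [ 0.5538  0.2024 -0.0064]
[[-0.6, 0.3], [0.7, 0.6], [-0.5, 1.8], [-0.7, 1.6], [-0.0, 0.8], [0.4, -0.8], [0.3, -0.7], [0.1, -0.4], [-0.1, -1.2], [0.4, -1.3]]
['side'] [ 0.5532  0.2033 -0.0167]
[[-2.3, -0.3], [-0.3, 0.9], [0.3, 0.7], [-0.4, -0.3], [-1.4, 1.4], [-0.6, 0.6], [0.7, -0.2], [0.2, -1.3], [1.0, -0.9], [0.9, -0.9], [0.4, -0.4]]
['top', 'side'] [ 0.5534  0.2027 -0.0113]
[[-0.5, 0.2], [0.7, 0.9], [-0.8, 1.8], [-1.0, 1.9], [-0.1, 0.8], [0.1, -0.6], [0.2, -0.6], [0.1, -0.1], [-0.4, -0.9], [0.2, -1.2], [-2.2, -0.2], [0.2, 1.0], [0.5, 0.7], [-0.5, -0.2], [-1.0, 1.4], [-0.5, 0.7], [1.0, -0.2], [0.5, -1.2], [1.3, -0.8], [1.1, -0.9], [0.5, -0.4]]
```

```bash
cat >> fit.py <<'E'
print('offset fit')
def res2(p):
    o=[]
    for n in O:
        f,b=sc[n]
        L=np.array([x[0] for x in O[n]]);px=(np.array([x[1] for x in O[n]])+.5)/f-.5+b
        m=np.isclose(L[:,2],.138)|((np.isclose(L[:,0],-.048)))
        L[m,0]+=p[3]
        o.append(proj(n,W(p,L))-px-([p[4],p[5]] if n=='top' else [p[6],p[7]]))
    return np.vstack(o)
s=least_squares(lambda p:np.r_[res2(p).ravel(),p[4:]*1.0],[.55,.2,0,0,0,0,0,0],loss='soft_l1')
print(s.x.round(4)); print(res2(s.x).round(1).tolist())
p=s.x
print('knob',W(p,(.03,.06,.161)),'handle',W(p,(-.048+p[3],-.035,.17)),'filt',W(p,(0,-.035,.104)))
E
python3 fit.py | sed -n '/offset/,$p'
python3 - <<'E'
from h import *
# tray corners from top
import cv2
a=cv2.imread('pics/top0.png')[150:250,300:400]
cv2.imwrite('pics/c_tray.png',cv2.resize(a,None,fx=5,fy=5,interpolation=cv2.INTER_CUBIC))
E
```

```text
offset fit
[ 0.5572  0.2035 -0.0069 -0.0063 -0.3461 -0.0095  0.1482 -0.1983]
[[-0.5, -0.9], [0.7, -0.5], [-0.5, 0.6], [-0.7, 0.4], [0.0, -0.4], [0.3, 0.3], [0.2, 0.3], [0.1, 0.6], [-0.2, -0.2], [0.4, -0.3], [-1.5, -0.4], [1.1, 0.6], [0.9, 0.3], [-0.2, -0.4], [-0.1, 1.0], [-0.0, 0.5], [0.1, 0.2], [-0.4, -0.8], [0.6, -0.4], [0.2, -0.6], [-0.5, -0.1]]
knob [[0.58761966 0.26325074 0.161     ]] handle [[0.50263127 0.16883364 0.17      ]] filt [[0.55696631 0.16845954 0.104     ]]
```

View pics/c_tray.png

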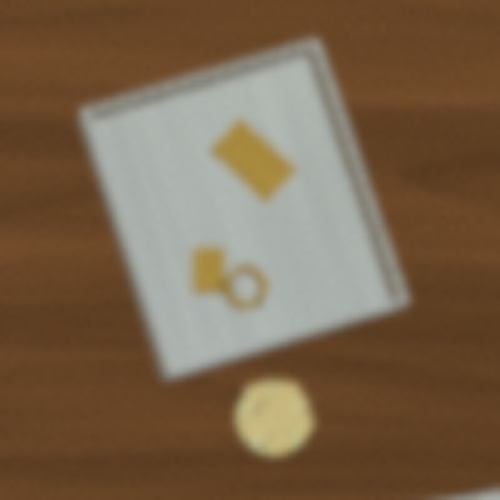

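Extractor fit: origin about (0.557, 0.2035), yaw about -0.01. That puts the knob at (0.587, 0.263) and the handle at (0.502, 0.169). The far tray, with the ring in it, is at about (0.548, -0.164), 0.57 m from the base versus 0.45 m for the other. First move goes above the knob.

Call:
jog_arm(
  rows=[
    [[-0.617, -0.2355, 0], -0.17],
    [[-0.617, -0.2355, 0], -0.17],
    [[-0.617, -0.2355, 0], -0.17],
    [[-0.617, -0.2355, 0], -0.17],
    [[-0.617, -0.2355, 0], -0.17],
    [[-0.617, -0.2355, 0], -0.17],
    [[-0.617, -0.2355, 0], -0.17],
    [[-0.617, -0.2355, 0], -0.17],
    [[-0.617, -0.2355, 0], -0.17],
    [[-0.617, -0.2355, 0], -0.17],
    [[-0.617, -0.2355, 0], -0.17],
    [[-0.617, -0.2355, 0], -0.17],
    [[-0.617, -0.2355, 0], -0.17],
    [[-0.617, -0.2355, 0], -0.17],
    [[-0.617, -0.2355, 0], -0.17],
    [[-0.617, -0.2355, 0], -0.17],
  ],
  gripper=60,
  newtons=40,
)

```text
clock: 2.53
tool_pos: [0.5865, 0.2657, 0.2608]
eef_rot: [0.002, 1.0, 0.001, -0.0]
contact_force: [-0.9, 0.8, 0.3]
opening: 0.679
```

Run:
```python
from plant import *
from h import *
import cv2
s=get_state(); print(s['tool_pos'],s['eef_rot'],s['qd'].round(3) if hasattr(s['qd'],'round') else s['qd'])
for n in ['side','top']:
    im=snapshot(n)[:,:,::-1]
    x0,y0,w,h=(200,100,140,140) if n=='side' else (150,80,140,150)
    c=cv2.resize(im[y0:y0+h,x0:x0+w],None,fx=4,fy=4,interpolation=cv2.INTER_CUBIC)
    cv2.imwrite(f'pics/{n}1.png',c)
```

```text
[0.58646507 0.26570089 0.26081988] [ 2.44964150e-03  9.99996676e-01  6.35053055e-04 -4.94344098e-04] [-0.012 -0.002  0.001  0.003  0.004  0.002  0.002]
```

View pics/side1.png

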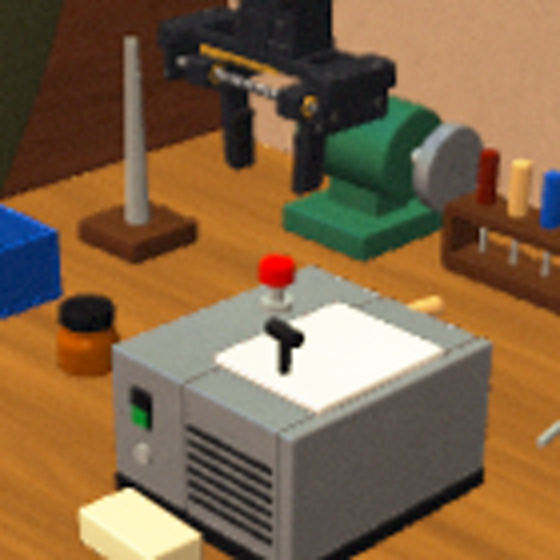

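View pics/top1.png

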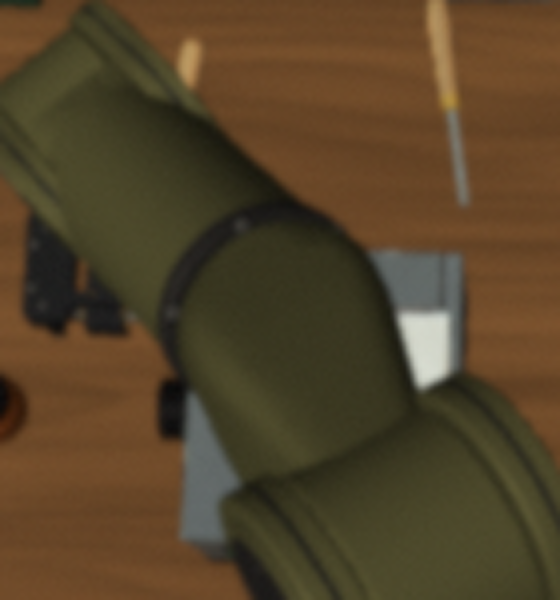

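Run:
```python
from h import *
print([proj(n,[[.5865,.2657,.2388],[.5865,.2657,.161],[.5865,.2657,.30]]).round(1) for n in CM])
```

```text
[array([[268.2, 144.2],
       [268.1, 167.2],
       [268.4, 125. ]]), array([[202.7, 158.3],
       [207.5, 165.6],
       [198.4, 151.9]])]
```

Side view: fingertips midpoint at pixel (268,144), which agrees with the projected TCP; knob head at (269,167.5). Descending with a 1–2 mm correction.

Call:
jog_arm(
  rows=[
    [[-0.0016, -0.0032, 0.04], 0],
    [[-0.0016, -0.0032, 0.08], 0],
    [[-0.0016, -0.0032, 0.1], 0],
    [[-0.0016, -0.0032, 0.115], 0],
    [[-0.0016, -0.0032, 0.1277], 0],
    [[-0.0016, -0.0032, 0.1277], 0],
    [[-0.0016, -0.0032, 0.1277], 0],
  ],
)

```text
clock: 3.22
tool_pos: [0.5891, 0.2621, 0.1653]
eef_rot: [0.004, 1.0, 0.0, 0.0]
contact_force: [0.4, 0.1, 0.5]
opening: 0.681
```

Call:
jog_arm(
  rows=[
    [[0, 0, 0], 0],
    [[0, 0, 0], 0],
    [[0, 0, 0], 0],
    [[0, 0, 0], 0],
    [[0, 0, 0], 0],
    [[0, 0, 0], 0],
    [[0, 0, 0], 0],
    [[0, 0, 0], 0],
  ],
  gripper=20,
  newtons=40,
)

```text
clock: 3.88
tool_pos: [0.5893, 0.2617, 0.1654]
eef_rot: [0.004, 1.0, 0.0, 0.0]
contact_force: [-0.4, 0.2, 2.6]
opening: 0.316
```

Call:
jog_arm(
  rows=[
    [[0, 0, -0.008], 0],
    [[0, 0, -0.016], 0],
    [[0, 0, -0.024], 0],
    [[0, 0, -0.032], 0],
    [[0, 0, -0.0347], 0],
    [[0, 0, -0.0347], 0],
    [[0, 0, -0.0347], 0],
    [[0, 0, -0.0347], 0],
  ],
)

```text
clock: 4.55
tool_pos: [0.5891, 0.2616, 0.1905]
eef_rot: [0.004, 1.0, 0.0, 0.0]
contact_force: [4.1, 3.6, -10.4]
opening: 0.308
```

Run:
```python
from plant import *
import cv2
print(get_state()['contact_force'],get_state()['opening'])
im=snapshot('side')[:,:,::-1]
cv2.imwrite('pics/side2.png',cv2.resize(im[100:240,200:340],None,fx=4,fy=4,interpolation=cv2.INTER_CUBIC))
```

```text
[  4.07783002   3.61756482 -10.40490643] 0.30795071648231825
```

View pics/side2.png

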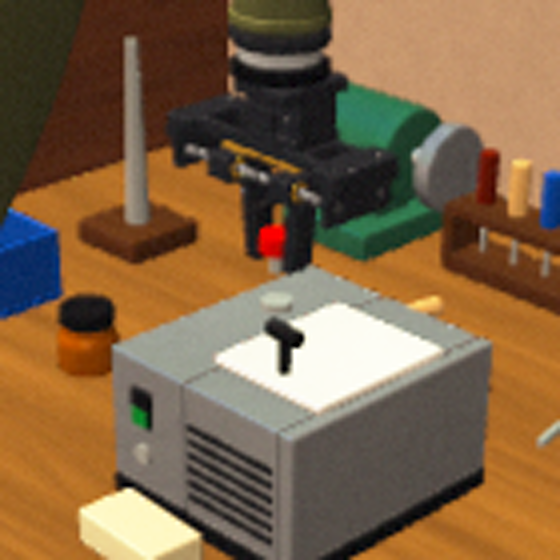

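The knob head rose about 7 px (about 25 mm). A small extra tug will confirm the stop before I let go.

Call:
jog_arm(
  rows=[
    [[0, 0, -0.002], 0],
    [[0, 0, -0.002], 0],
    [[0, 0, -0.002], 0],
  ],
)

```text
clock: 4.85
tool_pos: [0.5891, 0.2616, 0.1907]
eef_rot: [0.004, 1.0, 0.0, -0.0]
contact_force: [6.8, 4.5, -18.8]
opening: 0.309
```

Call:
jog_arm(
  rows=[
    [[0, 0, 0], 0],
    [[0, 0, 0], 0],
    [[0, 0, 0], 0],
    [[0, 0, 0], 0],
    [[0, 0, 0], 0],
  ],
  gripper=65,
)

```text
clock: 5.27
tool_pos: [0.5891, 0.2613, 0.1932]
eef_rot: [0.004, 1.0, -0.0, 0.0]
contact_force: [0.1, 0.2, 0.0]
opening: 0.671
```

Call:
jog_arm(
  rows=[
    [[0, 0, -0.05], 0],
    [[0, 0, -0.08], 0],
    [[0, 0, -0.08], 0],
  ],
)

```text
clock: 5.52
tool_pos: [0.5914, 0.2631, 0.258]
eef_rot: [0.004, 1.0, 0.002, 0.004]
contact_force: [1.0, 0.4, 0.4]
opening: 0.737
```

Run:
```python
from plant import *
import cv2
print(get_state()['contact_force'],get_state()['opening'])
im=snapshot('side')[:,:,::-1]
cv2.imwrite('pics/side3.png',cv2.resize(im[100:240,200:340],None,fx=4,fy=4,interpolation=cv2.INTER_CUBIC))
```

```text
[0.96447105 0.41615907 0.41898503] 0.7370818188820709
```

View pics/side3.png

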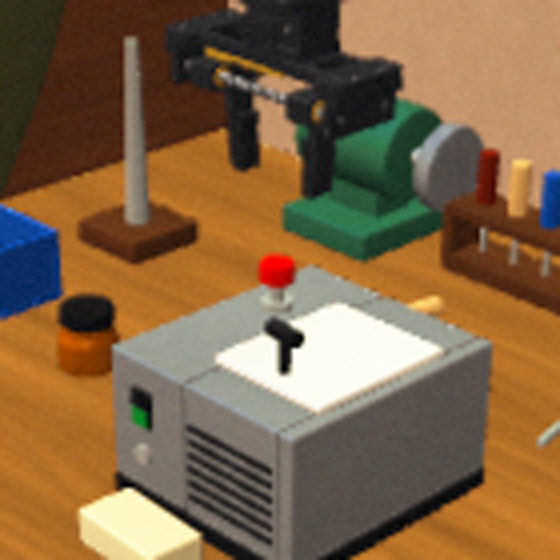

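Knob is back home at (269,167.5), and the stop was clearly felt at 19 N. Next is the handle position.

Run:
```python
from h import *
from plant import *
print(atz('top',240.5,194.3,.173),atz('side',270.8,183.0,.17))
print(proj('side',[[.5026,.1688,.17]]),proj('top',[[.5026,.1688,.173]]))
s=get_state();print(s['tool_pos'],s['eef_rot'])
```

```text
[0.50255913 0.16805708 0.173     ] [0.50221214 0.16870482 0.17      ]
[[270.87158842 182.94766635]] [[240.23546337 194.28125081]]
[0.59040745 0.26232492 0.25567715] [0.00404318 0.99998712 0.00149347 0.00268065]
```

Call:
jog_arm(
  rows=[
    [[0.04, -0.045, 0], 0],
    [[0.08, -0.09, 0], 0],
    [[0.1147, -0.125, 0], 0],
    [[0.1147, -0.125, 0], 0],
    [[0.1147, -0.125, 0], 0],
    [[0.1147, -0.125, 0], 0],
  ],
  gripper=52,
  newtons=25,
)

```text
clock: 6.07
tool_pos: [0.5027, 0.1687, 0.2525]
eef_rot: [0.004, 1.0, 0.0, 0.0]
contact_force: [0.1, 0.2, -0.4]
opening: 0.586
```

Run:
```python
from plant import *
from h import *
import cv2
s=get_state();print(s['tool_pos'],s['eef_rot'],s['opening'])
p=s['tool_pos'];print(proj('side',[[p[0],p[1],p[2]-.022]]))
im=snapshot('side')[:,:,::-1]
cv2.imwrite('pics/side4.png',cv2.resize(im[100:240,200:340],None,fx=4,fy=4,interpolation=cv2.INTER_CUBIC))
```

```text
[0.50272965 0.16865082 0.25250573] [4.00240774e-03 9.99991864e-01 3.60582650e-04 3.49669103e-04] 0.5860931311004395
[[271.15481267 163.85579819]]
```

View pics/side4.png

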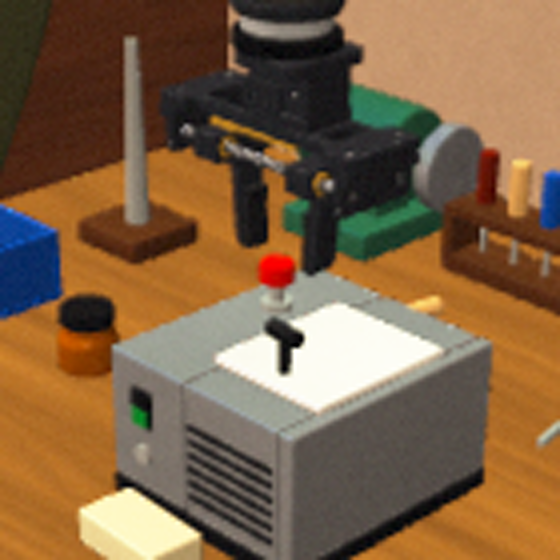

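Gripper is lined up over the handle. Down and pinch.

Call:
jog_arm(
  rows=[
    [[0, 0, 0.04], 0],
    [[0, 0, 0.075], 0],
    [[0, 0, 0.095], 0],
    [[0, 0, 0.106], 0],
    [[0, 0, 0.106], 0],
    [[0, 0, 0.106], 0],
  ],
)

```text
clock: 6.62
tool_pos: [0.5031, 0.1694, 0.173]
eef_rot: [0.003, 1.0, 0.0, 0.0]
contact_force: [-0.2, -0.2, -0.4]
opening: 0.589
```

Call:
jog_arm(
  rows=[
    [[0, 0, 0], 0],
    [[0, 0, 0], 0],
    [[0, 0, 0], 0],
    [[0, 0, 0], 0],
    [[0, 0, 0], 0],
    [[0, 0, 0], 0],
    [[0, 0, 0], 0],
  ],
  gripper=22,
)

```text
clock: 7.2
tool_pos: [0.5028, 0.1673, 0.1737]
eef_rot: [0.004, 1.0, -0.001, 0.001]
contact_force: [0.3, -3.6, 5.0]
opening: 0.334
```

Run:
```python
from plant import *
from h import *
import cv2
s=get_state();print(s['tool_pos'],s['eef_rot'],s['opening']*88.1,s['contact_force'])
im=snapshot('side')[:,:,::-1]
cv2.imwrite('pics/side5.png',cv2.resize(im[100:240,200:340],None,fx=4,fy=4,interpolation=cv2.INTER_CUBIC))
# arc: handle rel hinge (-.115,.04); tool shifts (x=-dX, z=-dZ), normalised
for th in np.arange(.1,1.91,.1).round(2).tolist()+[1.75]:
    X=-.115*np.cos(th)+.04*np.sin(th); Z=.115*np.sin(th)+.04*np.cos(th)
    print(th,round(-(X+.115)/.75,4),round(-(Z-.04)/.75,4))
```

```text
[0.50283254 0.16725068 0.17367047] [ 4.38825472e-03  9.99989988e-01 -6.34268370e-04  6.03953630e-04] 29.407650289182712 [ 0.30184089 -3.59987489  5.0434039 ]
0.1 -0.0061 -0.015
0.2 -0.0137 -0.0294
0.3 -0.0226 -0.0429
0.4 -0.0329 -0.0555
0.5 -0.0443 -0.067
0.6 -0.0569 -0.0773
0.7 -0.0704 -0.0862
0.8 -0.0848 -0.0938
0.9 -0.0998 -0.0999
1.0 -0.1154 -0.1045
1.1 -0.1313 -0.1075
1.2 -0.1475 -0.1089
1.3 -0.1637 -0.1087
1.4 -0.1798 -0.1068
1.5 -0.1957 -0.1034
1.6 -0.2111 -0.0984
1.7 -0.226 -0.0919
1.8 -0.2401 -0.0839
1.9 -0.2534 -0.0745
1.75 -0.2331 -0.088
```

View pics/side5.png

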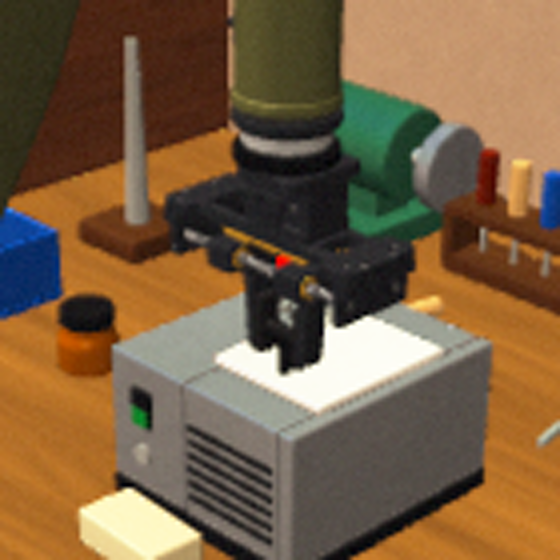

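The bar is pinched at 29.4 mm. Following the arc to 0.6 rad, then checking the force.

Call:
jog_arm(
  rows=[
    [[-0.0061, 0, -0.015], 0],
    [[-0.0137, 0, -0.0294], 0],
    [[-0.0226, 0, -0.0429], 0],
    [[-0.0329, 0, -0.0555], 0],
    [[-0.0443, 0, -0.067], 0],
    [[-0.0569, 0, -0.0773], 0],
    [[-0.0569, 0, -0.0773], 0],
  ],
)

```text
clock: 7.83
tool_pos: [0.5446, 0.167, 0.2318]
eef_rot: [0.005, 1.0, -0.001, -0.001]
contact_force: [-4.6, -3.5, 5.3]
opening: 0.336
```

Run:
```python
from plant import *
from h import *
import cv2
s=get_state();print(s['tool_pos'],s['eef_rot'],s['opening']*88.1,s['contact_force'])
im=snapshot('side')[:,:,::-1]
cv2.imwrite('pics/side6.png',cv2.resize(im[100:240,200:340],None,fx=4,fy=4,interpolation=cv2.INTER_CUBIC))
```

```text
[0.54455266 0.16697967 0.23178409] [ 4.58189153e-03  9.99988616e-01 -8.05619249e-04 -1.06047347e-03] 29.56419988320625 [-4.63785423 -3.50640059  5.27081885]
```

View pics/side6.png

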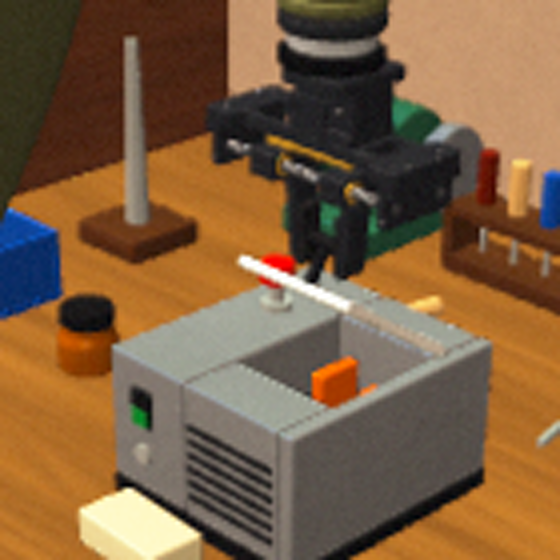

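Flap is following; filter tab visible at crop (335,380). Continuing the arc to 1.8 rad.

Call:
jog_arm(
  rows=[
    [[-0.0135, 0, -0.0089], 0],
    [[-0.0279, 0, -0.0165], 0],
    [[-0.0429, 0, -0.0226], 0],
    [[-0.0585, 0, -0.0272], 0],
    [[-0.0744, 0, -0.0302], 0],
    [[-0.0906, 0, -0.0316], 0],
    [[-0.1068, 0, -0.0314], 0],
    [[-0.1229, 0, -0.0295], 0],
    [[-0.1388, 0, -0.0261], 0],
    [[-0.1542, 0, -0.0211], 0],
    [[-0.1691, 0, -0.0146], 0],
    [[-0.1762, 0, -0.0107], 0],
    [[-0.1832, 0, -0.0066], 0],
    [[-0.1832, 0, -0.0066], 0],
    [[-0.1832, 0, -0.0066], 0],
    [[-0.1832, 0, -0.0066], 0],
  ],
)

```text
clock: 9.22
tool_pos: [0.6823, 0.1662, 0.2359]
eef_rot: [0.004, 1.0, -0.0, 0.0]
contact_force: [0.6, -3.5, 1.0]
opening: 0.331
```

Run:
```python
from plant import *
from h import *
import cv2
s=get_state();print(s['tool_pos'],s['eef_rot'],s['opening']*88.1,s['contact_force'])
im=snapshot('side')[:,:,::-1]
cv2.imwrite('pics/side7.png',cv2.resize(im[100:240,200:340],None,fx=4,fy=4,interpolation=cv2.INTER_CUBIC))
```

```text
[0.68232273 0.16624235 0.23593443] [ 4.05651517e-03  9.99991642e-01 -4.85609404e-04  1.54734052e-04] 29.199151200581603 [ 0.58742962 -3.47022285  1.01952909]
```

View pics/side7.png

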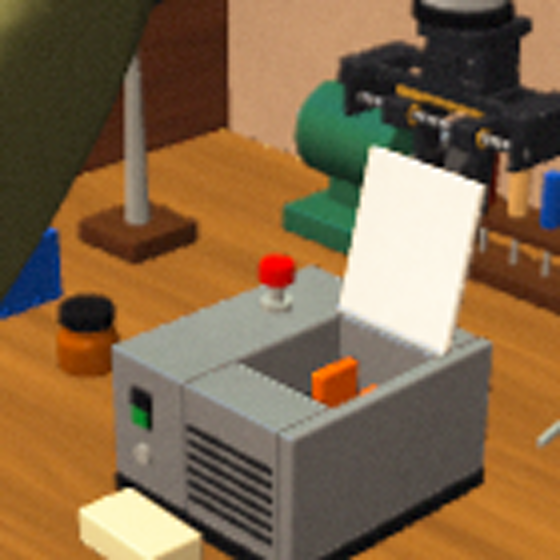

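Flap stands back past upright (about 1.8 rad). Release, rise, and measure the tab.

Call:
jog_arm(
  rows=[
    [[0, 0, 0], 0],
    [[0, 0, 0], 0],
    [[0, 0, 0], 0],
    [[0, 0, -0.03], 0],
    [[0, 0, -0.07], 0],
    [[0, 0, -0.11], 0],
    [[0, 0, -0.12], 0],
    [[0, 0, -0.12], 0],
  ],
  gripper=44,
)

```text
clock: 9.93
tool_pos: [0.6834, 0.1686, 0.3291]
eef_rot: [0.003, 1.0, 0.002, 0.003]
contact_force: [-0.6, -0.3, -0.4]
opening: 0.498
```

Run:
```python
from plant import *
from h import *
import cv2
s=get_state();print(s['tool_pos'],s['eef_rot'],s['opening']*88.1,s['contact_force'])
im=snapshot('side')[:,:,::-1]
cv2.imwrite('pics/side8f.png',im)
cv2.imwrite('pics/side8.png',cv2.resize(im[160:220,250:330],None,fx=8,fy=8,interpolation=cv2.INTER_CUBIC))
p=[.557,.2035,-.007]
L=[(sx*.02,-.035+sy*.006,.123) for sx,sy in((-1,1),(1,1),(1,-1),(-1,-1))]+[(-.02,-.041,.09),(-.056,.015,.13),(-.056,-.085,.13),(.056,.015,.13)]
print(((proj('side',W(p,L))-[250,160]+.5)*8-.5).round(0).tolist())
```

```text
[0.6833736  0.16860965 0.32908822] [0.00349568 0.99998847 0.00169603 0.0028205 ] 43.833231081004236 [-0.64744131 -0.27052731 -0.35309324]
[[223.0, 265.0], [296.0, 232.0], [319.0, 242.0], [245.0, 276.0], [243.0, 353.0], [73.0, 240.0], [263.0, 334.0], [279.0, 150.0]]
```

View pics/side8.png

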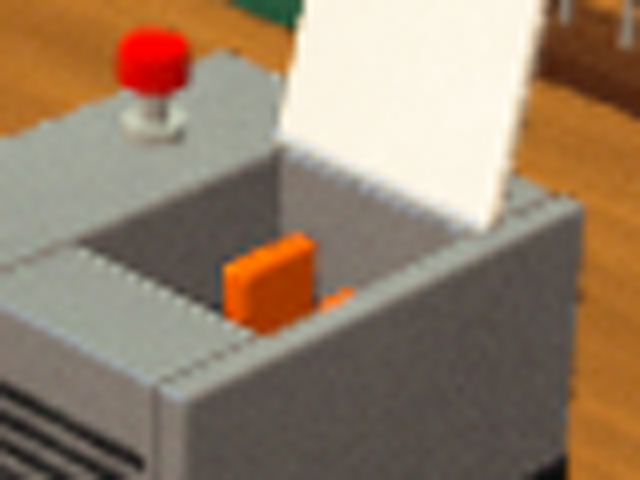

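Predicted tab corners match the image within 0.4 px, so the tab is at (0.557, 0.1685). Moving above it.

Call:
jog_arm(
  rows=[
    [[0.05, -0.001, 0], 0],
    [[0.1, -0.001, 0], 0],
    [[0.14, -0.001, 0], 0],
    [[0.1685, -0.001, 0], 0],
    [[0.1685, -0.001, 0.05], 0],
    [[0.1685, -0.001, 0.1], 0],
    [[0.1685, -0.001, 0.12], 0],
    [[0.1685, -0.001, 0.12], 0],
    [[0.1685, -0.001, 0.12], 0],
    [[0.1685, -0.001, 0.12], 0],
  ],
)

```text
clock: 10.82
tool_pos: [0.5562, 0.1676, 0.2362]
eef_rot: [0.004, 1.0, 0.0, 0.0]
contact_force: [1.0, 0.0, -0.3]
opening: 0.503
```

Run:
```python
from plant import *
from h import *
import cv2
s=get_state();print(s['tool_pos'],s['eef_rot'],s['opening']*88.1,s['contact_force'])
p=s['tool_pos'];print((proj('side',[[p[0],p[1],p[2]-.022]])-[240,120]+.5)*6-.5)
im=snapshot('side')[:,:,::-1]
cv2.imwrite('pics/side9.png',cv2.resize(im[120:220,240:340],None,fx=6,fy=6,interpolation=cv2.INTER_CUBIC))
```

```text
[0.55619589 0.16763923 0.23620379] [3.79309960e-03 9.99992713e-01 3.97142571e-04 1.68615290e-04] 44.35817759172035 [ 1.02359884  0.0252144  -0.32960608]
[[268.16407892 265.80061739]]
```

View pics/side9.png

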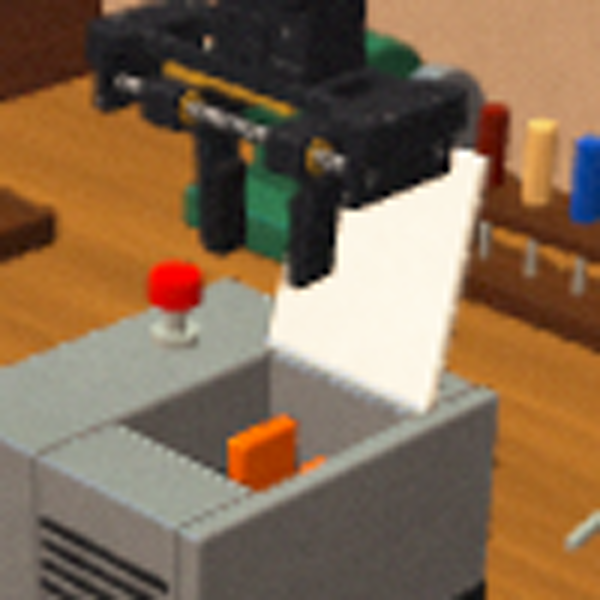

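Call:
jog_arm(
  rows=[
    [[-0.001, 0.001, 0.04], 0],
    [[-0.001, 0.001, 0.08], 0],
    [[-0.001, 0.001, 0.11], 0],
    [[-0.001, 0.001, 0.125], 0],
    [[-0.001, 0.001, 0.135], 0],
    [[-0.001, 0.001, 0.135], 0],
    [[-0.001, 0.001, 0.135], 0],
  ],
)

```text
clock: 11.45
tool_pos: [0.5575, 0.1684, 0.1357]
eef_rot: [0.004, 1.0, 0.0, 0.001]
contact_force: [-0.0, 0.3, -0.3]
opening: 0.504
```

Call:
jog_arm(
  rows=[
    [[0, 0, 0.005], 0],
    [[0, 0, 0.005], 0],
    [[0, 0, 0.005], 0],
  ],
)

```text
clock: 11.7
tool_pos: [0.5572, 0.168, 0.1316]
eef_rot: [0.004, 1.0, 0.0, 0.001]
contact_force: [0.0, -0.1, 0.1]
opening: 0.499
```

No contact so far; the fingertips overlap the tab by about 13 mm and the body stays above the knob. Closing.

Call:
jog_arm(
  rows=[
    [[0, 0, 0], 0],
    [[0, 0, 0], 0],
    [[0, 0, 0], 0],
    [[0, 0, 0], 0],
    [[0, 0, 0], 0],
    [[0, 0, 0], 0],
    [[0, 0, 0], 0],
    [[0, 0, 0], 0],
    [[0, 0, 0], 0],
    [[0, 0, 0], 0],
  ],
  gripper=2,
  newtons=45,
)

```text
clock: 12.53
tool_pos: [0.5567, 0.168, 0.1309]
eef_rot: [0.004, 1.0, 0.0, 0.0]
contact_force: [0.5, -0.9, 0.3]
opening: 0.132
```

Run:
```python
from plant import *
import cv2
s=get_state();print(s['tool_pos'],s['eef_rot'],s['opening']*88.1,s['contact_force'],s['moment'])
im=snapshot('side')[:,:,::-1]
cv2.imwrite('pics/side10.png',cv2.resize(im[120:220,240:340],None,fx=6,fy=6,interpolation=cv2.INTER_CUBIC))
```

```text
[0.55674999 0.1679651  0.13090215] [3.90250419e-03 9.99992383e-01 5.69517104e-05 2.67778292e-05] 11.66216450968225 [ 0.45332312 -0.89335284  0.27411728] [ 0.09525056  0.04396882 -0.03879172]
```

View pics/side10.png

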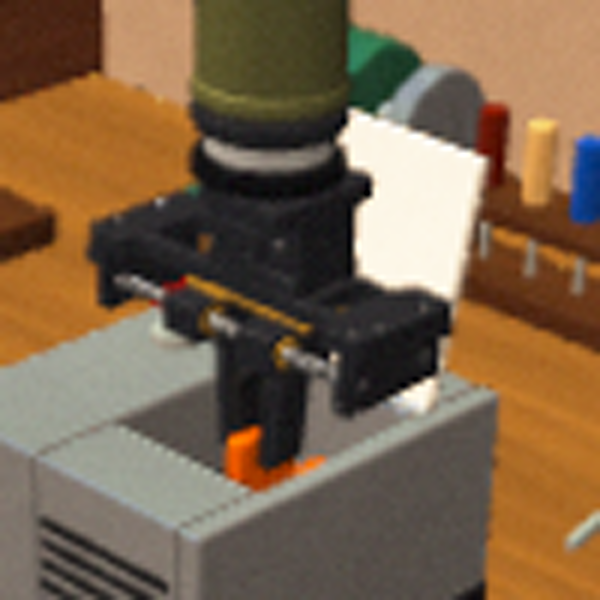

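Gripped at 11.7 mm. Drawing straight up 165 mm.

Call:
jog_arm(
  rows=[
    [[0, 0, -0.015], 0],
    [[0, 0, -0.03], 0],
    [[0, 0, -0.045], 0],
    [[0, 0, -0.06], 0],
    [[0, 0, -0.08], 0],
    [[0, 0, -0.1], 0],
    [[0, 0, -0.12], 0],
    [[0, 0, -0.14], 0],
    [[0, 0, -0.16], 0],
    [[0, 0, -0.18], 0],
    [[0, 0, -0.2], 0],
    [[0, 0, -0.22], 0],
    [[0, 0, -0.22], 0],
    [[0, 0, -0.22], 0],
    [[0, 0, -0.22], 0],
  ],
)

```text
clock: 13.83
tool_pos: [0.5562, 0.1676, 0.2956]
eef_rot: [0.004, 1.0, -0.0, -0.0]
contact_force: [-0.0, -0.4, -1.0]
opening: 0.133
```

Run:
```python
from plant import *
from h import *
import cv2
s=get_state();print(s['tool_pos'],s['eef_rot'],s['opening']*88.1,s['contact_force'],s['moment'])
im=snapshot('side')[:,:,::-1]
cv2.imwrite('pics/side11.png',im)
t=W([0,0,0],[0,0,0])
print('tray',atz('top',348.9,191.4,.028))
```

```text
[0.55624813 0.16762596 0.2956088 ] [ 3.88732985e-03  9.99992360e-01 -1.92205411e-04 -3.61818652e-04] 11.69416919597994 [-0.04692767 -0.40054783 -0.95703568] [-0.02508279 -0.0115859   0.03078329]
tray [ 0.54383458 -0.16240332  0.028     ]
```

View pics/side11.png

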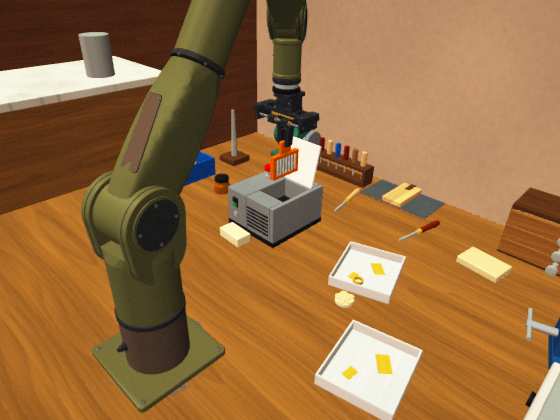

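Plate is clear (lower edge about 180 mm), flap open, knob home. Carrying it over to the tray.

Call:
jog_arm(
  rows=[
    [[0, -0.01, 0], 0],
    [[0, -0.03, 0], 0],
    [[0, -0.06, 0], 0],
    [[0, -0.1, 0], 0],
    [[0, -0.14, 0], 0],
    [[0, -0.18, 0], 0],
    [[0, -0.22, 0], 0],
    [[0.003, -0.26, 0], 0],
    [[0.006, -0.3, 0], 0],
    [[0.009, -0.34, 0], 0],
    [[0.0112, -0.38, 0], 0],
    [[0.0112, -0.41, 0], 0],
    [[0.0112, -0.43, 0], 0],
    [[0.0112, -0.4408, 0], 0],
    [[0.0112, -0.4408, 0], 0],
    [[0.0112, -0.4408, 0], 0],
  ],
)

```text
clock: 15.22
tool_pos: [0.5455, -0.162, 0.2954]
eef_rot: [0.004, 1.0, 0.001, -0.0]
contact_force: [-0.8, -0.3, -1.2]
opening: 0.132
```

Call:
jog_arm(
  rows=[
    [[0, 0, 0.01], 0],
    [[0, 0, 0.03], 0],
    [[0, 0, 0.05], 0],
    [[0, 0, 0.07], 0],
    [[0, 0, 0.09], 0],
    [[0, 0, 0.1], 0],
    [[0, 0, 0.106], 0],
    [[0, 0, 0.106], 0],
    [[0, 0, 0.106], 0],
    [[0, 0, 0.106], 0],
  ],
)

```text
clock: 16.05
tool_pos: [0.5464, -0.1624, 0.2171]
eef_rot: [0.004, 1.0, -0.0, 0.001]
contact_force: [0.2, -0.1, -0.9]
opening: 0.135
```

Run:
```python
from plant import *
from h import *
import cv2
s=get_state();print(s['tool_pos'],s['eef_rot'],s['opening']*88.1,s['contact_force'],s['moment'],s['qd'])
im=snapshot('side')[:,:,::-1]
cv2.imwrite('pics/side12.png',im)
cv2.imwrite('pics/side12c.png',cv2.resize(im[150:310,220:420],None,fx=3.5,fy=3.5,interpolation=cv2.INTER_CUBIC))
cv2.imwrite('pics/top12.png',snapshot('top')[:,:,::-1])
x,y,z=s['tool_pos']
b=z-.1309+.015
print('lower edge',b, (proj('side',[[x-.052,y,b],[x+.052,y,b],[x-.052,y,b+.07],[x+.052,y,b+.07]])-[220,150]+.5)*3.5-.5)
for t in ['tray_mid','wax_block','pendant','ring_blank','polish_jar','filter']: print(t,[( [round(float(x)) for x in d['pixel']],round(d['p'],2)) for d in mark_of(t,'side')][:3])
```

```text
[ 0.5463819  -0.16236083  0.21711041] [ 3.70369215e-03  9.99992823e-01 -4.39423000e-05  7.96082467e-04] 11.878093867527431 [ 0.23924414 -0.0663151  -0.90397687] [-0.0343265   0.01866392  0.00381437] [ 0.00439218 -0.00418725  0.0016275  -0.00081887  0.00023784 -0.00084301
 -0.00079975]
lower edge 0.10121041282047526 [[494.64483668 356.41772466]
 [573.48602462 300.40638027]
 [506.36947891 274.65032215]
 [587.05026383 221.61565741]]
tray_mid [([273, 366], 0.93), ([365, 369], 0.81), ([242, 376], 0.27)]
wax_block [([239, 239], 0.85), ([273, 369], 0.6), ([244, 372], 0.54)]
pendant [([300, 343], 0.58)]
ring_blank [([282, 358], 0.64)]
polish_jar [([193, 222], 0.73)]
filter [([244, 373], 0.8)]
```

View pics/side12c.png

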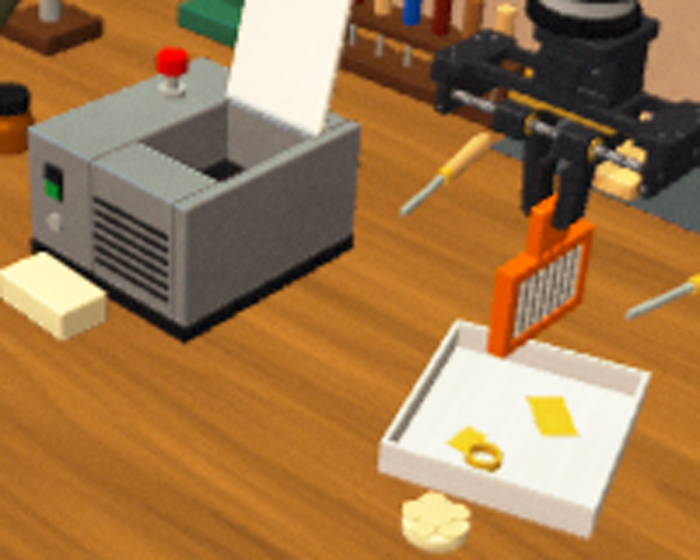

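View pics/top12.png

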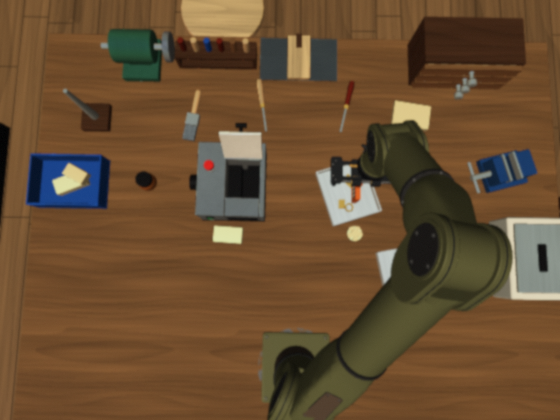

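The plate hangs upright over the tray. Its corners match the prediction, with the lower edge at about 101 mm. Bystanders, flap and knob look right. Letting it settle, then handing in.

Call:
jog_arm(
  rows=[
    [[0, 0, 0], 0],
    [[0, 0, 0], 0],
    [[0, 0, 0], 0],
    [[0, 0, 0], 0],
    [[0, 0, 0], 0],
    [[0, 0, 0], 0],
  ],
)

```text
clock: 16.95
tool_pos: [0.5458, -0.1626, 0.2164]
eef_rot: [0.004, 1.0, 0.0, 0.0]
contact_force: [-0.2, 0.2, -0.9]
opening: 0.126
```

Run:
```python
from plant import *
s=get_state();print(s['tool_pos'],s['opening']*88.1,s['contact_force'])
print(workorder.finish_job())
```

```text
[ 0.54577088 -0.16258057  0.21636298] 11.131539906892703 [-0.16858343  0.18745498 -0.88027478]
the job is handed in; nothing more can be done
None
```

I did the whole job in about 17 s of the 72 s and handed it in; no verdict is reported.

- **Shaker knob:** I pulled it up about 25 mm until the stop was felt at 19 N, then let it spring back. The picture shows it home.
- **Flap:** I swung it to about 1.8 rad (estimated from the arm's path) and left it open. The last pictures show it standing back past upright.
- **Filter plate:** I gripped it on the upper 13 mm or so of the tab, so that the gripper body cleared the knob, and drew it straight up.
- **Final hold:** The plate is over the farther tray, the one with the ring in it. It is upright with its lower edge about 10 cm above the bench and its tab within about 2 mm of the measured tray middle. It was held still on about 11 mm opening, and the 0.9 N load on the tool is about the weight of the plate.
- **Bystanders:** The wax block, pendant, ring and jar appear unmoved in both views.

No check failed. The smaller disagreements:

- The top and side fits of the extractor differed by a millimetre or two until I allowed for the flap sitting about 6 mm further forward than assumed.
- The opening reading of the held tab drifted between 11.1 and 11.9 mm, against a nominal 12 mm.
- The network marked the wax block, ring and shaker knob in a few wrong places. I ignored these, since the pictures showed where the parts were.

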